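Lever up the incubator lid

TASK

Open the heavy lid of the bench incubator with its lid lever: first push the red safety catch by its tall post all the way across so that its block no longer stands under the lever, then press the yellow end of the lever all the way down onto its stop with the fingertips, and finish while still holding it down so the lid stays up. Only push and press: do not lift the lever, do not touch the lid itself, and leave the bottle, tip box and mouse where they are.

Things in the scene. Friction and masses are not known exactly. Their poses are not given: they have to be found in the camera images.
- station: Fixed lid-lifting station. Origin: on the bench, under the lever's pivot, centre of its aluminium base plate (360 x 130 x 12 mm). +x towards the cream incubator (x 85 to 180, y -95 to 95 mm, 95 mm tall), -x towards the yellow lever end, +y towards the tall red post, z up. Dark cradle at x = 0: 30 x 52 mm, 136 mm tall. Grey catch track across at x = -75 mm, y -80 to 145 mm, 20 mm tall.
- stop_top (a point): Centre of the rubber top of the dark stop post (22 mm across) under the lever's long arm: station x = -113 mm, 74.5 mm above the bench. Rigid.
- lever: Loose steel lever, 250 g, resting by a brass cross pin in the cradle's open notches. Origin: pin centre, 123 mm above the bench; axes as the station's while the lid is shut. Long arm (22 x 14 mm) rises at 0.3 rad towards -x to the yellow pad; short arm ends 66 mm from the pin under the lid's front lip. Swings 0.65 rad down onto the stop; only about 0.07 rad while the catch blocks it.
- press_pad (a point): Middle of the top face of the yellow pad (46 mm long, 42 wide, 18 thick) on the lever's long end. At the start 160 mm from the pivot towards station -x and 183 mm above the bench; with the lever on its stop about 165 mm from the pivot and 77 mm above the bench. 4 to 8 N downwards raises the lid; on the stop it is rigid.
- lid (a joint): Opening angle of the heavy lid (rad): 0 shut, about 0.42 with the lever on its stop; falls shut if the lever is let go. Metal plate 125 x 170 x 20 mm, about 2 kg, cream cover and black bar handle on top, hinged along its far edge at station x = 170 mm, underside 100 mm above the bench when shut.
- lid_front (a point): Middle of the lid's front edge, half way up its thickness: station x = 45 mm, 110 mm above the bench when shut.
- catch (a joint): Travel of the red sliding catch (m): 0 to 0.007 at the start, its block (30 mm wide in y, top 131 mm above the bench) standing under the lever; 0.05 at the far end stop, the block clear of the lever. Slides along station -y with about 2.5 N of friction and stays where left.
- catch_post (a point): Top edge, at mid-width, of the outer face of the catch's tall red post, 150 mm above the bench; the face looks to station +y. Push it towards station -y. Post: 26 mm along x, 14 mm along y; at travel 0 the point is at station x = -75, y = +117 mm. A low bar (top 32 mm) links the post to the block under the lever.
- bottle: Amber bystander bottle with white cap, 52 mm across, 105 mm tall; origin at its foot's centre.
- tip_box: Bystander pipette-tip box, blue with pale top, 87 x 62 x 52 mm; origin at its underside's centre.
- mouse: Bystander grey computer mouse, 100 x 58 mm, 33 mm tall; origin at its underside's centre.

How it is judged:
By the outcome, as a careful person would: the job done as asked, in the order asked, and still so for the second after the job is handed in, while the arm keeps its last pose, push and grip.
It also fails if it takes over 38 s, if anything falls off the work surface, if the arm or the gripper's body presses on something with over 40 N, if the wrist force passes 120 N, or if a joint passes its speed limit or range.

ROBOT

A 6-joint arm with a two-finger parallel gripper is mounted at the origin on the work surface. World frame = base frame: x ahead of the robot, y to its left, z up, the work surface at z = 0. Lengths are in m, angles in rad, forces in N, time in s.
With the tool pointing down it reaches from about 0.35 to 0.975 m from the base axis. Payload 4.9 kg.
Tool frame: the origin (TCP) lies on the centre line of the jaws, within the pads' length; the fingertips stand 8 mm ahead of it and the grasp point (between the pads) lies 11 mm behind it; z points along the fingers, y is the direction in which the jaws open and shut (so a half turn about z gives the same grasp; the last joint's range is limited). The gripper opens to 85 mm and grips with 20 to 120 N. Pads are 22 mm wide; open, the fingers measure 114 mm over their backs; the gripper's body (76 mm by 85 mm) begins 54 mm behind the grasp point. The pads swing forward as they close: fully open they stand 13 mm farther back than shut.
Start: joints at [-1.454, 0.053, 1.613, -0, 1.476, -0.119], TCP at [0.146, -0.608, 0.239] pointing down, gripper open.
Joint ranges: [-3.01, 3.01], [-1.01, 2.22], [0.06, 2.58], [-1.02, 4.17], [0.09, 2.62], [-3.14, 3.14]. Speed limits (rad/s): [2.57, 2.57, 3.14, 3.14, 3.14, 3.14].

INTERFACE

Orientations are given as a unit quaternion [w, x, y, z].
In Python, from plant import manip gives the robot as it stands.
- The arm moves only by the tool step_arm, never from a script. Its argument "deltas" is a list of rows, each a list of 7 numbers: the shift along the tool's x, y, z in m, then the turn, a rotation vector about the tool's x, y, z in rad, then the gripper command: -1 is fully open, 1 is shut, values between are in proportion. In form: [[dx, dy, dz, ax, ay, az, hand], ...]. A call has 1 to 20 rows; each row is the pose to reach, as a shift and turn from the pose commanded when the call began, along the tool's axes at that moment; what a row does not reach only later rows make up. A row lasts 1/10 s, in which the tool goes at most 50 mm and 8.59 degrees, less where a joint would pass 70% of its speed; a pose out of reach is approached as far as the arm can. A call with a gripper value outside its range is refused whole. The fingers move at their own pace and stop on an object; the grip force is fixed at half the most. Time passes only in rows, so rows that repeat a pose let the fingers close. It gives the time, the measured TCP pose, the force and the opening at its end, in the units of the state.
- manip.state(): the state, without advancing time (a new reading comes with each control period).
- manip.grab_frame(name): name is "scene" or "side" or "wrist"; returns the picture (480x640x3 uint8, red, green, blue); there is no depth.
- manip.get_calibration(name): a dict with "fov_y" (degrees; the focal length in pixels is half the picture's height over the tangent of half this angle, whatever the lens; pixels are square), "cx", "cy" (the principal point, pixels), "R" (3x3) and "t" (3): a world point X has camera coordinates R X + t. Camera axes: x right, y down, z forward; pixel columns grow to the right and rows downward; lengths in m; the calibration is good to about 2 mm. A picture is of the moment at which its call begins: read the wrist's pose just before it. get_calibration takes no time and is no camera call; for the wrist camera it gives the pose at the moment of the call.
- manip.job_done(): hands the job in, once; it reports no verdict.
The state is a dict: "time": time; "joint_pos": joint angles; "joint_vel": joint speeds; "joint_efforts": joint torques, N m; "tool_pos": TCP position; "tool_rot": TCP orientation; "contact_force": force on the tool from outside, world axes, zero at the start; "ft_torque": the same for the moment, N m; "gripper_width": opening from 0.0 (shut) to 1.0 (fully open).
Only numpy, scipy, OpenCV 4.12 (cv2) and the standard library are available. Lean on these libraries where they do the work, as an engineer would, in place of code of your own. Each camera call takes 0.05 s, during which the arm holds its last target.

## Working session

There is one attempt and no reset: what is moved stays moved. The work goes in short steps, Python scripts to look and compute and a tool call to move; the robot and the scene stay as the last step left them, time stands still between calls to the robot, and variables do not carry over. Pictures are saved under pics/ and viewed, and the job is handed in when it is done.

Besides the shell and the picture viewer there is one more tool, called after ">>>" as name([rows], argument=value, ...), one row to a line, values as JSON. step_arm: Moves the arm, as the interface text tells. Its arguments: {"type":"object","properties":{"deltas":{"type":"array"}},"required":["deltas"]}

```bash
mkdir -p pics; python3 - <<'E'
from plant import manip
import cv2,numpy as np
s=manip.state();print(s['time'],s['tool_pos'],s['tool_rot'],s['gripper_width'])
for n in ("scene","side"):
    c=manip.get_calibration(n);print(n,c)
    im=manip.grab_frame(n);cv2.imwrite(f'pics/{n}0.png',im[...,::-1])
E
```

```text
0.0 [ 0.14595461 -0.60708962  0.23805468] [-1.03879908e-03  9.93056397e-01  1.17634658e-01  1.69492170e-05] 0.9972452026092375
scene {'fov_y': 49.69356418085766, 'cx': 314.01381668638885, 'cy': 235.107741840761, 'R': array([[-0.54579813,  0.83783159, -0.01194264],
       [ 0.7146849 ,  0.45804041, -0.52860617],
       [-0.43741274, -0.29704748, -0.84878318]]), 't': array([ 0.30141452, -0.37380711,  1.40364103])}
side {'fov_y': 48.66113393430568, 'cx': 318.69721460528496, 'cy': 247.33772177851364, 'R': array([[-0.99840652, -0.05366089,  0.0174623 ],
       [-0.04254911,  0.5125896 , -0.85757884],
       [ 0.03706746, -0.85695531, -0.51405602]]), 't': array([0.61462073, 0.08987417, 1.17062231])}
```

```bash
ls -la .
```

```text
total 12
drwxr-xr-x  3 agent agent 4096 Dec  7 16:55 .
drwxr-xr-x 23 root  root  4096 Dec  7 16:55 ..
drwxr-xr-x  2 agent agent 4096 Dec  7 16:55 pics
```

View pics/scene0.png

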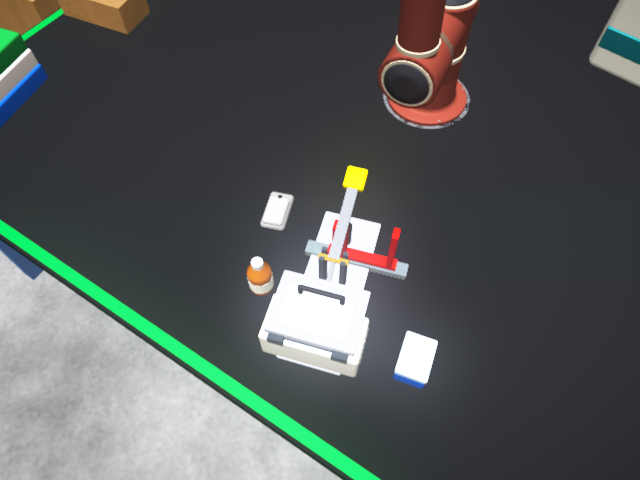

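View pics/side0.png

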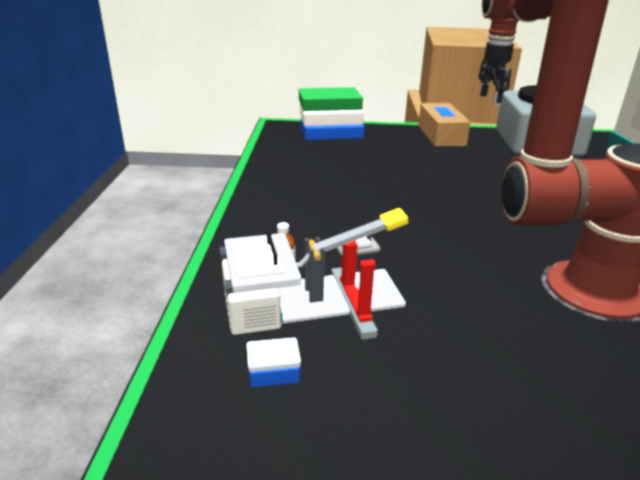

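The scene view shows the yellow pad near (355,178), the red post top near (396,230) and the incubator near (318,320). In the side view the pad is at (395,218) and the post at (366,262). Next I'll zoom in and measure.

```bash
cat > h.py <<'E'
import numpy as np,cv2
C={'scene':dict(fov=49.69356418085766,cx=314.01381668638885,cy=235.107741840761,R=np.array([[-0.54579813,0.83783159,-0.01194264],[0.7146849,0.45804041,-0.52860617],[-0.43741274,-0.29704748,-0.84878318]]),t=np.array([0.30141452,-0.37380711,1.40364103])),
'side':dict(fov=48.66113393430568,cx=318.69721460528496,cy=247.33772177851364,R=np.array([[-0.99840652,-0.05366089,0.0174623],[-0.04254911,0.5125896,-0.85757884],[0.03706746,-0.85695531,-0.51405602]]),t=np.array([0.61462073,0.08987417,1.17062231]))}
def ray(n,uv):
    c=C[n];f=240/np.tan(np.radians(c['fov']/2))
    d=c['R'].T@np.array([(uv[0]-c['cx'])/f,(uv[1]-c['cy'])/f,1]);return -c['R'].T@c['t'],d/np.linalg.norm(d)
def onz(n,uv,z):
    o,d=ray(n,uv);return o+d*(z-o[2])/d[2]
def tri(a,b):
    o1,d1=ray('scene',a);o2,d2=ray('side',b)
    s=np.linalg.lstsq(np.c_[d1,-d2],o2-o1,rcond=None)[0]
    p,q=o1+s[0]*d1,o2+s[1]*d2;return (p+q)/2,np.linalg.norm(p-q)
def proj(n,X):
    c=C[n];f=240/np.tan(np.radians(c['fov']/2));p=c['R']@np.asarray(X)+c['t'];return np.array([c['cx']+f*p[0]/p[2],c['cy']+f*p[1]/p[2]])
E
python3 - <<'E'
import cv2
a=cv2.imread('pics/scene0.png')[150:300,290:430];b=cv2.imread('pics/side0.png')[195:345,270:420]
cv2.imwrite('pics/sc_z.png',cv2.resize(a,None,fx=4,fy=4,interpolation=cv2.INTER_CUBIC));cv2.imwrite('pics/si_z.png',cv2.resize(b,None,fx=4,fy=4,interpolation=cv2.INTER_CUBIC))
E
python3 - <<'E'
from h import *
for n in ('scene','side'):
    im=cv2.imread(f'pics/{n}0.png');hsv=cv2.cvtColor(im,cv2.COLOR_BGR2HSV)
    y=cv2.inRange(hsv,(24,150,120),(36,255,255))
    r=cv2.inRange(hsv,(0,200,90),(6,255,255))|cv2.inRange(hsv,(174,200,90),(180,255,255))
    for nm,m in(('y',y),('r',r)):
        cs,_=cv2.findContours(m,cv2.RETR_EXTERNAL,cv2.CHAIN_APPROX_NONE)
        for c in cs:
            if cv2.contourArea(c)>40: print(n,nm,cv2.contourArea(c),cv2.boundingRect(c),cv2.approxPolyDP(c,1.8,True)[:,0].tolist())
E
```

```text
scene y 446.0 (342, 165, 26, 27) [[347, 166], [343, 186], [345, 188], [355, 187], [362, 191], [367, 169]]
scene r 51.0 (393, 228, 8, 12) [[395, 228], [393, 238], [397, 239], [400, 230]]
side y 397.5 (379, 208, 30, 23) [[400, 208], [379, 215], [384, 219], [388, 230], [408, 222], [406, 214]]
side r 1255.5 (341, 243, 34, 78) [[351, 243], [344, 247], [341, 278], [360, 319], [371, 318], [368, 307], [370, 282], [373, 260], [361, 262], [361, 289], [356, 291], [352, 283], [355, 269], [355, 244]]
```

View pics/sc_z.png

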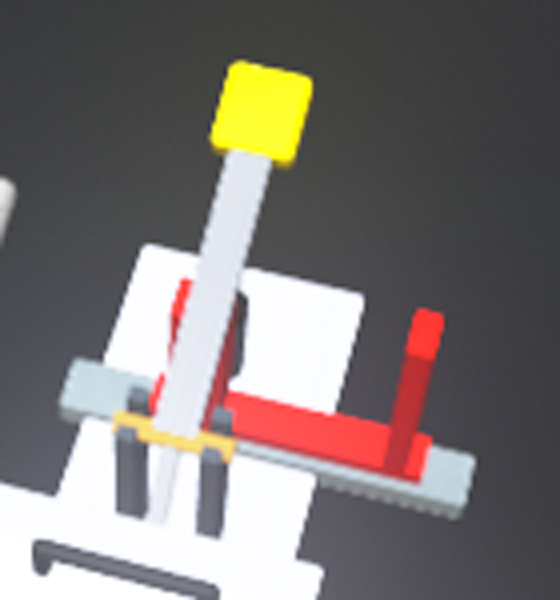

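View pics/si_z.png

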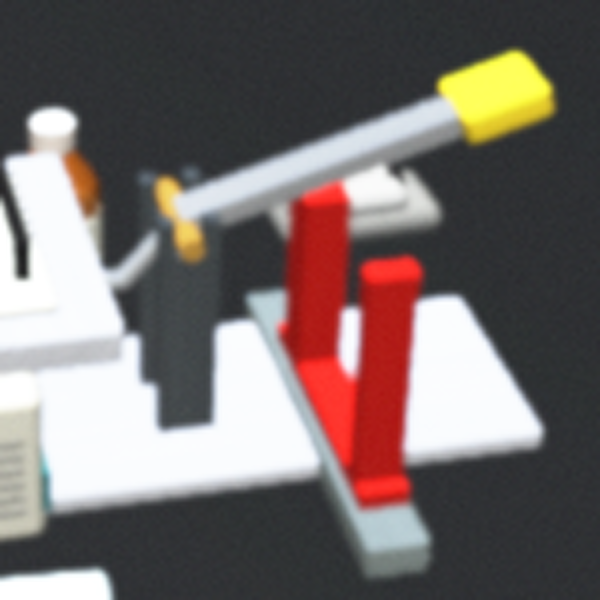

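```bash
python3 - <<'E'
from h import *
S=lambda U,V:((U+.5)/4-.5+290,(V+.5)/4-.5+150)
D=lambda U,V:((U+.5)/4-.5+270,(V+.5)/4-.5+195)
np.set_printoptions(precision=4,suppress=True)
for nm,p in dict(topA=(418,309),topB=(444,313),topC=(435,361),topD=(406,353)).items(): print(nm,onz('scene',S(*p),.15))
for nm,p in dict(si_a=(362,268),si_b=(378,257),si_c=(421,262),si_d=(412,276)).items(): print(nm,onz('side',D(*p),.15))
print('plate sc',onz('scene',S(147,243),.012),onz('scene',S(364,294),.012))
print('plate si',onz('side',D(465,297),.012),onz('side',D(542,434),.012))
for nm,p in dict(tl=(76,360),bl=(60,402),tr=(476,455),br=(460,506)).items(): print('track',nm,onz('scene',S(*p),.02))
for nm,p in dict(tl=(247,297),tr=(278,291),br=(430,540),bl=(367,548)).items(): print('track si',nm,onz('side',D(*p),.02))
print('pin sc',onz('scene',S(118,417),.123),onz('scene',S(233,445),.123))
print('pin si',onz('side',D(168,188),.123),onz('side',D(190,248),.123))
print('pad',tri(S(263,107),D(497,80)), onz('scene',S(263,107),.183),onz('side',D(497,80),.183))
E
```

```text
topA [0.5092 0.1597 0.15  ]
topB [0.5045 0.1714 0.15  ]
topC [0.5309 0.1807 0.15  ]
topD [0.5345 0.1669 0.15  ]
si_a [0.5335 0.1707 0.15  ]
si_b [0.526  0.1606 0.15  ]
si_c [0.5064 0.1634 0.15  ]
si_d [0.5109 0.1756 0.15  ]
plate sc [ 0.4661 -0.0219  0.012 ] [0.4294 0.1005 0.012 ]
plate si [ 0.4648 -0.0217  0.012 ] [0.4323 0.1043 0.012 ]
track tl [ 0.5582 -0.01    0.02  ]
track bl [ 0.5854 -0.0026  0.02  ]
track tr [0.4923 0.2033 0.02  ]
track br [0.5242 0.2105 0.02  ]
track si tl [0.5877 0.0005 0.02  ]
track si tr [ 0.5706 -0.0071  0.02  ]
track si br [0.4943 0.203  0.02  ]
track si bl [0.5242 0.2111 0.02  ]
pin sc [0.6257 0.0614 0.123 ] [0.6088 0.1165 0.123 ]
pin si [0.6289 0.06   0.123 ] [0.6145 0.1166 0.123 ]
pad (array([0.4669, 0.0452, 0.1843]), np.float64(0.0003233590636791656)) [0.4662 0.0448 0.183 ] [0.4665 0.0424 0.183 ]
```

```bash
cat >> h.py <<'E'
TH=0.28;O=np.array([.620,.0892,0])
EX=np.array([np.cos(TH),np.sin(TH),0]);EY=np.array([-np.sin(TH),np.cos(TH),0])
def st(x,y,z): return O+EX*x+EY*y+np.array([0,0,z])
from scipy.spatial.transform import Rotation as Ro
def rot(s): return Ro.from_quat(np.roll(s['tool_rot'],-1))
def delta(s,X): return rot(s).inv().apply(np.asarray(X)-s['tool_pos'])
def tost(X): d=np.asarray(X)-O;return np.array([d@EX,d@EY,d[2]])
E
python3 - <<'E'
from h import *
from plant import manip
np.set_printoptions(precision=4,suppress=True)
s=manip.state()
print(rot(s).as_matrix())
C_=st(-.075,.155,.33);print(C_)
for X in [(.40,-.35,.33),(.53,-.0,.33),C_]: print(delta(s,X))
Rt=Ro.from_matrix(np.c_[EX,-EY,[0,0,-1]]);print((rot(s).inv()*Rt).as_rotvec())
E
```

```text
[[ 0.9723  0.2336 -0.0002]
 [ 0.2336 -0.9723  0.0019]
 [ 0.0002 -0.0019 -1.    ]]
[0.5051 0.2174 0.33  ]
[ 0.3071 -0.1909 -0.0914]
[ 0.5153 -0.5008 -0.0908]
[ 0.5419 -0.718  -0.0904]
[-0.0019 -0.0003 -0.0442]
```

>>> step_arm([
  [0.04,-0.025,-0.03,0,0,-0.044,1],
  [0.08,-0.05,-0.06,0,0,-0.044,1],
  [0.12,-0.075,-0.09,0,0,-0.044,1],
  [0.16,-0.1,-0.09,0,0,-0.044,1],
  [0.2,-0.125,-0.09,0,0,-0.044,1],
  [0.24,-0.15,-0.09,0,0,-0.044,1],
  [0.28,-0.175,-0.09,0,0,-0.044,1],
  [0.307,-0.19,-0.09,0,0,-0.044,1],
  [0.335,-0.232,-0.09,0,0,-0.044,1],
  [0.363,-0.273,-0.09,0,0,-0.044,1],
  [0.39,-0.314,-0.09,0,0,-0.044,1],
  [0.418,-0.355,-0.09,0,0,-0.044,1],
  [0.446,-0.397,-0.09,0,0,-0.044,1],
  [0.474,-0.438,-0.09,0,0,-0.044,1],
  [0.5,-0.48,-0.09,0,0,-0.044,1],
  [0.515,-0.5,-0.09,0,0,-0.044,1],
  [0.522,-0.55,-0.09,0,0,-0.044,1],
  [0.53,-0.6,-0.09,0,0,-0.044,1],
  [0.537,-0.65,-0.09,0,0,-0.044,1],
  [0.542,-0.718,-0.09,0,0,-0.044,1],
])

```text
time: 2.1
tool_pos: [0.5078, 0.1994, 0.3288]
tool_rot: [0.0, 0.99, 0.139, -0.0]
contact_force: [1.1, 0.3, 0.8]
gripper_width: -0.003
```

```bash
python3 - <<'E'
from h import *
from plant import manip
np.set_printoptions(precision=4,suppress=True)
s=manip.state()
print(s['time'],s['tool_pos'],tost(s['tool_pos']),s['gripper_width'],s['contact_force'])
print(delta(s,st(-.075,.155,.33)),delta(s,st(-.075,.155,.122)))
E
```

```text
2.1 [0.5078 0.1994 0.3288] [-0.0773  0.1369  0.3288] -0.0027439564173423604 [1.1287 0.2813 0.8354]
[ 0.0023 -0.0181 -0.0012] [ 0.0024 -0.0181  0.2068]
```

>>> step_arm([
  [0.002,-0.018,0.0,0,0,0,1],
  [0.002,-0.018,0.05,0,0,0,1],
  [0.002,-0.018,0.1,0,0,0,1],
  [0.002,-0.018,0.14,0,0,0,1],
  [0.002,-0.018,0.175,0,0,0,1],
  [0.002,-0.018,0.2,0,0,0,1],
  [0.002,-0.018,0.207,0,0,0,1],
  [0.002,-0.018,0.207,0,0,0,1],
])

```text
time: 2.9
tool_pos: [0.5044, 0.2151, 0.121]
tool_rot: [0.0, 0.99, 0.139, -0.001]
contact_force: [0.9, -0.0, 0.4]
gripper_width: -0.002
```

```bash
python3 - <<'E'
from h import *
from plant import manip
np.set_printoptions(precision=4,suppress=True)
s=manip.state()
print(s['time'],s['tool_pos'],tost(s['tool_pos']),s['gripper_width'],s['contact_force'],rot(s).as_matrix())
for n in ("scene","side"):
    im=manip.grab_frame(n)[...,::-1]
    b=im[150:300,290:430] if n=='scene' else im[195:345,270:420]
    cv2.imwrite(f'pics/{n}1.png',cv2.resize(b,None,fx=4,fy=4,interpolation=cv2.INTER_CUBIC))
E
```

```text
2.9 [0.5044 0.2151 0.121 ] [-0.0763  0.153   0.121 ] -0.002051103665481278 [ 0.867  -0.0197  0.3527] [[ 0.9611  0.2762 -0.0029]
 [ 0.2762 -0.9611 -0.0008]
 [-0.003  -0.     -1.    ]]
```

View pics/scene1.png

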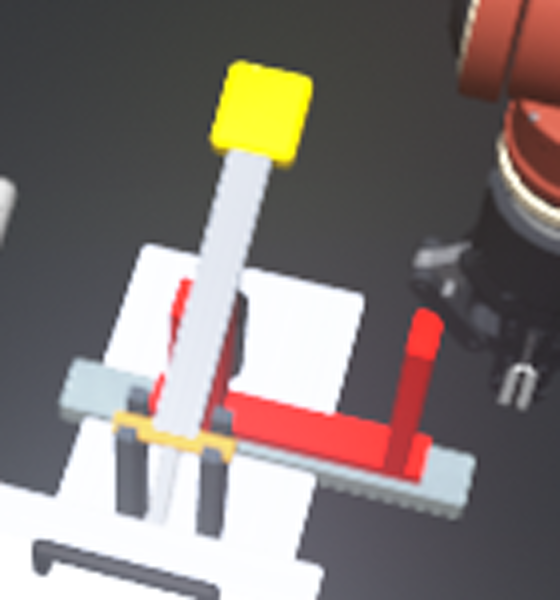

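View pics/side1.png

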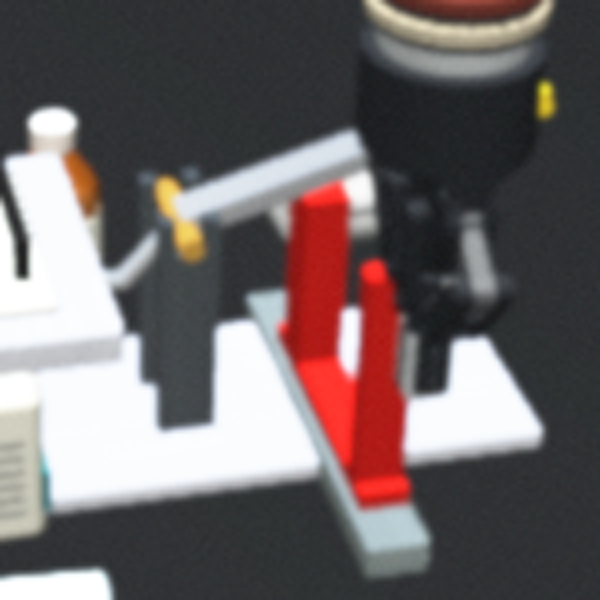

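```bash
python3 - <<'E'
from h import *
from plant import manip
s=manip.state();p=s['tool_pos'];tip=p+[0,0,-.008]
for n,o in(('scene',(290,150)),('side',(270,195))):
    for X in(p,tip,tip+.011*EX,tip-.011*EX,st(-.075,.112,.15),st(-.088,.112,.15),st(-.062,.112,.15),st(-.16,0,.183)): print(n,((proj(n,X)-o+.5)*4-.5).round())
    c=manip.get_calibration(n);print(abs(c['R']-C[n]['R']).max(),abs(c['t']-C[n]['t']).max())
E
```

```text
scene [516. 386.]
scene [513. 394.]
scene [509. 413.]
scene [517. 376.]
scene [440. 336.]
scene [446. 314.]
scene [435. 358.]
scene [263. 107.]
3.399467041198534e-09 3.386452118725458e-09
side [421. 375.]
side [420. 389.]
side [396. 392.]
side [443. 386.]
side [399. 276.]
side [426. 273.]
side [371. 279.]
side [498.  82.]
4.129099805127989e-09 2.938767895699357e-09
```

The projected TCP and tips match the pictures: the gripper stands on the +y side, about 40 mm from the post centre plane. Now pushing.

>>> step_arm([
  [0.001,0.01,0,0,0,0,1],
  [0.001,0.018,0,0,0,0,1],
  [0.001,0.025,0,0,0,0,1],
  [0.001,0.03,0,0,0,0,1],
  [0.001,0.035,0,0,0,0,1],
  [0.001,0.04,0,0,0,0,1],
  [0.001,0.045,0,0,0,0,1],
  [0.001,0.045,0,0,0,0,1],
])

```text
time: 3.8
tool_pos: [0.5189, 0.1717, 0.1222]
tool_rot: [0.0, 0.99, 0.139, -0.0]
contact_force: [-0.2, 0.5, 0.5]
gripper_width: 0.001
```

```bash
cat > look.py <<'E'
from h import *
from plant import manip
import sys
np.set_printoptions(precision=4,suppress=True)
s=manip.state()
print(s['time'],tost(s['tool_pos']),s['gripper_width'],'F st',s['contact_force']@EX,s['contact_force']@EY,s['contact_force'][2])
out=[]
for n in ("scene","side"):
    im=manip.grab_frame(n)[...,::-1]
    b=im[150:300,290:430] if n=='scene' else im[195:345,270:420]
    out.append(cv2.resize(b,(b.shape[1]*27//10,405),interpolation=cv2.INTER_CUBIC))
cv2.imwrite(f'pics/{sys.argv[1]}.png',np.hstack(out))
E
python3 look.py p2
```

```text
3.8 [-0.0743  0.1072  0.1222] 0.0005751180657175513 F st -0.04989711634504624 0.49010556296378366 0.5238184747377052
```

View pics/p2.png

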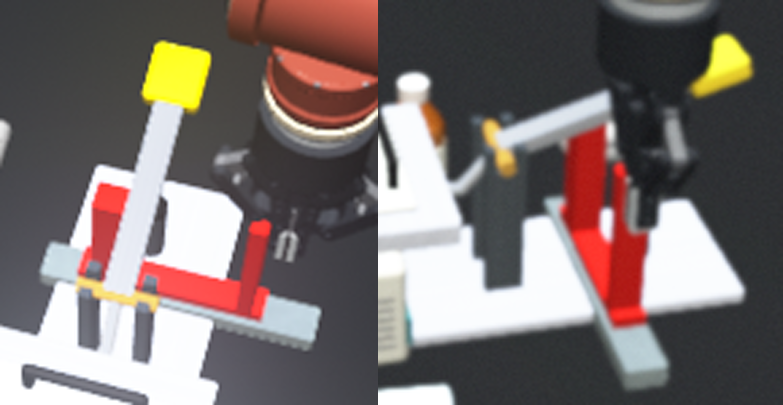

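The post has moved with the finger and the block is shifting left. I'll continue to the end stop.

>>> step_arm([
  [0,0.005,0,0,0,0,1],
  [0,0.01,0,0,0,0,1],
  [0,0.015,0,0,0,0,1],
  [0,0.019,0,0,0,0,1],
  [0,0.022,0,0,0,0,1],
])

```text
time: 4.4
tool_pos: [0.5246, 0.1508, 0.1218]
tool_rot: [-0.0, 0.99, 0.139, -0.0]
contact_force: [-0.7, 3.0, -1.3]
gripper_width: -0.001
```

```bash
python3 look.py p3
```

```text
4.4 [-0.0747  0.0856  0.1218] -0.0009754827855277238 F st 0.11891303201578278 3.0538055674848303 -1.3375773070641777
```

View pics/p3.png

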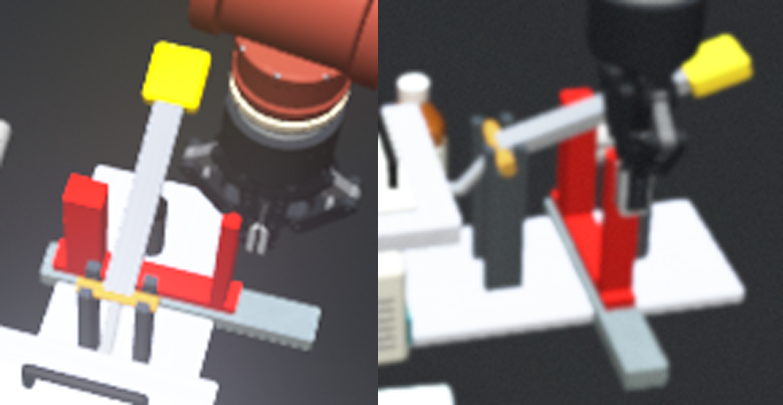

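```bash
python3 - <<'E'
from h import *
for z in(.15,.17,.19,.21): print(z,tost(onz('scene',(290+185/2.7,150+152/2.7),z)), tost(onz('side',(270+(605-378)/2.7,195+150/2.7),z)),tost(onz('scene',(290+247/2.7,150+252/2.7),.114)))
E
```

```text
0.15 [-0.11451123  0.02005645  0.15      ] [-0.06071214  0.06265117  0.15      ] [-0.06569257  0.08186901  0.114     ]
0.17 [-0.1005466   0.02239662  0.17      ] [-0.05046181  0.09414428  0.17      ] [-0.06569257  0.08186901  0.114     ]
0.19 [-0.08658197  0.02473678  0.19      ] [-0.04021148  0.12563738  0.19      ] [-0.06569257  0.08186901  0.114     ]
0.21 [-0.07261735  0.02707694  0.21      ] [-0.02996115  0.15713049  0.21      ] [-0.06569257  0.08186901  0.114     ]
```

>>> step_arm([
  [0,0.002,0,0,0,0,1],
  [0,0.004,0,0,0,0,1],
  [0,0.006,0,0,0,0,1],
])

```text
time: 4.8
tool_pos: [0.5263, 0.1457, 0.1222]
tool_rot: [-0.0, 0.99, 0.139, -0.0]
contact_force: [-3.6, 8.6, -0.2]
gripper_width: 0.002
```

>>> step_arm([
  [0,0.002,0,0,0,0,1],
  [0,0.004,0,0,0,0,1],
])

```text
time: 5.0
tool_pos: [0.5264, 0.1456, 0.1224]
tool_rot: [-0.005, 0.99, 0.139, -0.001]
contact_force: [-6.1, 21.2, 2.0]
gripper_width: -0.001
```

```bash
python3 look.py p4
```

```text
5.0 [-0.0744  0.0801  0.1224] -0.0010886921770809606 F st -0.0015156996793035476 22.060065638354633 1.9774672993093025
```

View pics/p4.png

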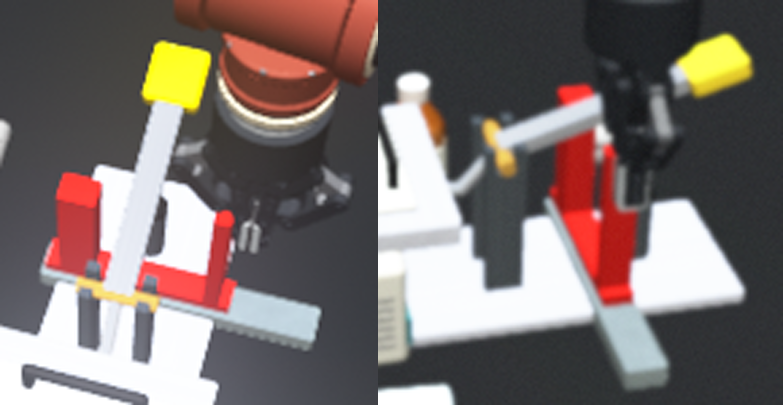

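The catch is on its end stop: 22 N with no further travel, and the block is well left of the lever. Now I'll back off, rise and move above the pad.

>>> step_arm([
  [0,-0.015,0,0,0,0,1],
  [0,-0.045,0,0,0,0,1],
  [0,-0.05,-0.04,0,0,0,1],
  [0,-0.05,-0.08,0,0,0,1],
  [0,-0.05,-0.12,0,0,0,1],
  [-0.03,-0.02,-0.14,0,0,0,1],
  [-0.06,0.01,-0.14,0,0,0,1],
  [-0.085,0.045,-0.14,0,0,0,1],
  [-0.086,0.076,-0.14,0,0,0,1],
  [-0.086,0.076,-0.13,0,0,0,1],
  [-0.086,0.076,-0.12,0,0,0,1],
  [-0.086,0.076,-0.12,0,0,0,1],
])

```text
time: 6.3
tool_pos: [0.465, 0.0453, 0.2401]
tool_rot: [-0.0, 0.99, 0.14, -0.002]
contact_force: [-0.3, 0.4, 0.2]
gripper_width: -0.004
```

```bash
python3 look.py p5
```

```text
6.3 [-0.1611  0.0007  0.2401] -0.004459195756612553 F st -0.20798219032578136 0.4694199141654229 0.18236727676538145
```

View pics/p5.png

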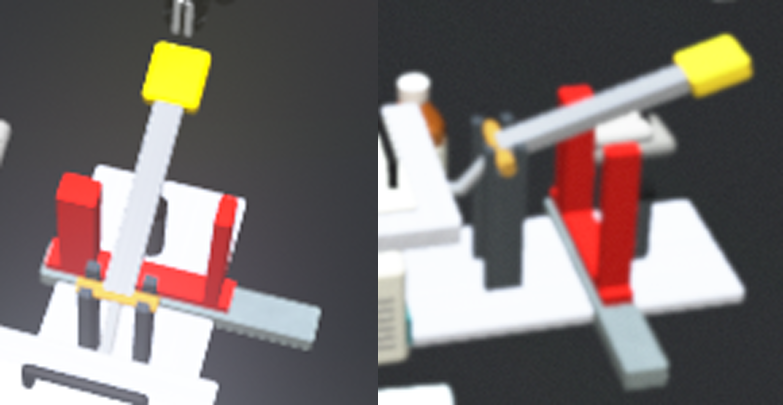

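```bash
python3 - <<'E'
from h import *
print(tost(onz('scene',(290+229/2.7,150+212/2.7),.15)), tost(onz('side',(270+(621-378)/2.7,195+150/2.7),.15)))
print('block',tost(onz('scene',(290+102/2.7,150+187/2.7),.131)))
s=dict(z=.2401,x=-.1611)
for f in np.linspace(0,.65,14):
    a=.3588-f;t=abs(.3-f);x=-.171*np.cos(a);z=.123+.171*np.sin(a)+.011*np.tan(t)+.008
    print(round(f,2),'dx',round(x-s['x'],4),'dz',round(s['z']-z,4))
E
```

```text
[-0.07256598  0.06341867  0.15      ] [-0.07169464  0.06484975  0.15      ]
block [-0.07945212 -0.03331115  0.131     ]
0.0 dx 0.001 dz 0.0457
0.05 dx -0.0018 dz 0.0543
0.1 dx -0.0042 dz 0.0631
0.15 dx -0.0062 dz 0.072
0.2 dx -0.0077 dz 0.081
0.25 dx -0.0089 dz 0.09
0.3 dx -0.0096 dz 0.0991
0.35 dx -0.0099 dz 0.107
0.4 dx -0.0098 dz 0.115
0.45 dx -0.0092 dz 0.123
0.5 dx -0.0082 dz 0.1309
0.55 dx -0.0068 dz 0.1388
0.6 dx -0.0049 dz 0.1465
0.65 dx -0.0027 dz 0.1542
```

Post centre y is about 0.064 m and the block's near edge y about -0.033 m. Both match travel ≈ 0.05 m (expected 0.060 and -0.035), so the catch is clear of the lever (±11 mm). Now pressing.

>>> step_arm([
  [0,0,0.02,0,0,0,1],
  [0,0,0.038,0,0,0,1],
  [0.001,0,0.044,0,0,0,1],
  [0,0,0.05,0,0,0,1],
  [-0.002,0,0.055,0,0,0,1],
  [-0.004,0,0.062,0,0,0,1],
  [-0.006,0,0.07,0,0,0,1],
  [-0.007,0,0.076,0,0,0,1],
  [-0.008,0,0.082,0,0,0,1],
  [-0.008,0,0.082,0,0,0,1],
])

```text
time: 7.4
tool_pos: [0.4586, 0.0426, 0.1612]
tool_rot: [0.0, 0.99, 0.14, 0.001]
contact_force: [-2.1, -0.2, 4.2]
gripper_width: 0.002
```

```bash
python3 look.py p6
```

```text
7.4 [-0.168  -0.0002  0.1612] 0.0015989619102022396 F st -2.0985002457147037 0.34925919429443203 4.166379336591156
```

View pics/p6.png

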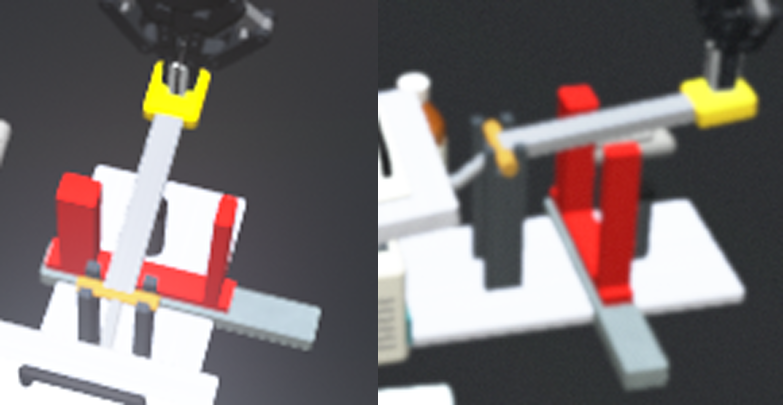

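The fingertips are centred on the pad and the lever is moving freely at 4 N. Continuing along the arc.

>>> step_arm([
  [-0.001,0,0.006,0,0,0,1],
  [-0.002,0,0.012,0,0,0,1],
  [-0.002,0,0.018,0,0,0,1],
  [-0.002,0,0.025,0,0,0,1],
  [-0.002,0,0.032,0,0,0,1],
  [-0.002,0,0.039,0,0,0,1],
  [-0.001,0,0.046,0,0,0,1],
  [0,0,0.052,0,0,0,1],
  [0.002,0,0.058,0,0,0,1],
  [0.003,0,0.064,0,0,0,1],
  [0.004,0,0.068,0,0,0,1],
])

```text
time: 8.6
tool_pos: [0.4616, 0.0436, 0.0922]
tool_rot: [0.0, 0.99, 0.14, -0.001]
contact_force: [-4.9, -1.6, 4.4]
gripper_width: 0.001
```

```bash
python3 look.py p7
```

```text
8.6 [-0.1649 -0.      0.0922] 0.0008672553173898874 F st -5.182159935456442 -0.19933922226530068 4.418774851609822
```

View pics/p7.png

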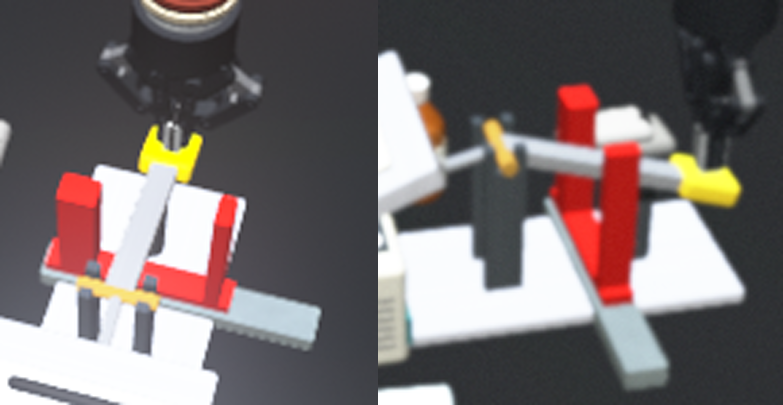

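Almost down. The sideways force is 5 N, so I'll ease x back a little and seat it on the stop.

>>> step_arm([
  [-0.001,0,0.002,0,0,0,1],
  [-0.001,0,0.004,0,0,0,1],
  [-0.001,0,0.005,0,0,0,1],
  [-0.001,0,0.005,0,0,0,1],
])

```text
time: 9.1
tool_pos: [0.4624, 0.0437, 0.0885]
tool_rot: [-0.0, 0.99, 0.139, 0.002]
contact_force: [-1.6, 0.8, 4.4]
gripper_width: -0.001
```

>>> step_arm([
  [0,0,0.002,0,0,0,1],
  [0,0,0.004,0,0,0,1],
  [0,0,0.004,0,0,0,1],
])

```text
time: 9.4
tool_pos: [0.463, 0.0437, 0.0871]
tool_rot: [0.0, 0.99, 0.14, 0.001]
contact_force: [-9.7, 0.7, 20.2]
gripper_width: 0.001
```

>>> step_arm([
  [0,0,0.001,0,0,0,1],
  [0,0,0.001,0,0,0,1],
  [0,0,0.001,0,0,0,1],
  [0,0,0.001,0,0,0,1],
])

```text
time: 9.8
tool_pos: [0.463, 0.0437, 0.0869]
tool_rot: [0.0, 0.99, 0.14, 0.001]
contact_force: [-11.6, 0.9, 24.6]
gripper_width: 0.002
```

```bash
python3 look.py p8; python3 - <<'E'
from plant import manip
import cv2
cv2.imwrite('pics/s_end.png',manip.grab_frame('scene')[...,::-1])
E
```

```text
9.8 [-0.1634 -0.0004  0.0869] 0.0015477341792776128 F st -10.943211489330762 4.076050242463588 24.598113268764607
```

View pics/p8.png

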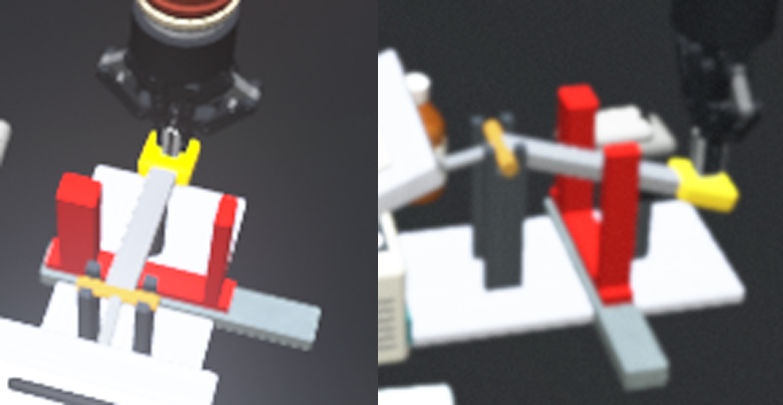

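View pics/s_end.png

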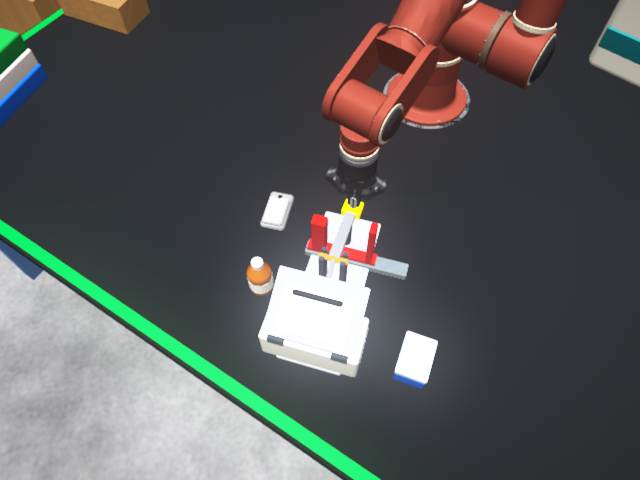

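The lever is on its stop: 25 N, rigid, tip at about 79 mm. The lid is up, the pin is in its notches, and the bottle, box and mouse haven't moved. Handing in.

```bash
python3 - <<'E'
from plant import manip
print(manip.job_done());s=manip.state();print(s['time'],s['tool_pos'],s['contact_force'])
E
```

```text
the job is handed in; nothing more can be done
None
the job is handed in; nothing more can be done
```

The lid is open and held up: I pushed the red catch across first, then pressed the yellow lever end down onto its stop. I handed the job in at about 10 s with the fingertips still holding it there.

- **Catch:** I pushed the post with the closed fingers until it met its end stop, at about 22 N with no further travel. The pictures then put the block's near edge about 33 mm to the side of the lever's centre line. The lever reaches only 11 mm to each side, so the block is clear of it.
- **Lever and lid:** On the stop the fingertips stand about 79 mm above the bench. Pushing further raised the force from about 4 N to 25 N downwards with almost no movement. There is also about 11 N sideways, because the pad tilts there. The pictures show the lid raised and the brass pin still in its notches.
- **Bystanders:** The bottle, tip box and mouse look unmoved in the last picture.

No check failed. The post's centre measured about 3–5 mm farther from the lever than its end-stop position should be. I took that as picture error, given the hard stop I felt.

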